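Hang the air screwdriver on its spring balancer

ROBOT

A 6-joint arm with a two-finger parallel gripper is mounted at the origin on a cart in front of the work surface, level with it; the furniture and walls round the work are solid. World frame = base frame: x ahead of the robot, y to its left, z up, the work surface at z = 0. Lengths are in mm, angles in degrees, forces in N, time in s.
With the tool pointing down it reaches from about 300 to 850 mm from the base axis. Payload 4.2 kg.
Tool frame: the origin (TCP) lies midway between the tips of the shut fingers; the grasp point (between the pads) lies 19 mm behind it; z points along the fingers, y is the line along which they close (so a half turn about z gives the same grasp; the last joint's range is limited). The gripper opens to 91 mm and grips with 3 to 60 N. Pads are 32 mm wide; open, the fingers measure 118 mm over their backs; the gripper's body (76 mm by 178 mm) begins 60 mm behind the grasp point.
Start: joints at [63.083, 18.312, 89.639, -0, 72.044, -1.146], TCP at [250.008, 517.826, 174.976] pointing down, gripper open.
Joint ranges: [-177.97, 177.97], [-48.28, 115.42], [12.27, 149.76], [-77.06, 257.06], [2.81, 150.46], [-146.56, 146.56]. Speed limits (degrees/s): [147.25, 147.25, 180, 180, 180, 180].

INTERFACE

Orientations are given as [roll, pitch, yaw] about the fixed x, y, z axes, in that order (R = Rz(yaw) Ry(pitch) Rx(roll)).
In Python, from workcell import env gives the robot as it stands.
- The arm moves only by the shell command python3 -m jog 'ROWS' [FORCE]. ROWS is a JSON object of lists of equal length, an entry for each row: "jaw": the finger opening in mm, from 0 to 91.2; "slide": the shift along the tool's x, y, z in units of 30 mm (1.0 is 30 mm), a list of three; "spin": the turn about the tool's z in units of 8 degrees (1.0 is 8 degrees). In form: {"jaw": [jaw, ...], "slide": [[dx, dy, dz], ...], "spin": [spin, ...]}. A call has 1 to 10 rows; each row shifts and turns the commanded pose from where the row before left it, along the tool's axes as they then stand; what a row does not reach is not made up. A row lasts 1/10 s, in which the tool goes at most 50 mm and 8.59 degrees, less where a joint would pass 70% of its speed; a pose out of reach is approached as far as the arm can. A call is refused whole if a number of a shift passes 1 or a number of a turn 1, either way. A call with a gripper value outside its range is refused whole. The fingers move at their own pace and stop on an object; FORCE is the grip in N (left out, the last holds). Time passes only in rows, so rows that do not move let the fingers close. It gives the time, the measured TCP pose, the force, the opening and the grip force at its end, in the units of the state.
- env.state(): the state, without advancing time (a new reading comes with each control period).
- env.grab_frame(name): name is "side" or "top"; returns the picture (420x560x3 uint8, red, green, blue); there is no depth.
- env.camera_model(name): a dict with "fx", "fy", "cx", "cy" (pixels), "camera_from_world" (4x4, takes a point from world to camera coordinates). Camera axes: x right, y up, looking along -z (the intrinsics and any distortion apply to the point x, -y, -z); pixel columns grow to the right and rows downward; lengths in mm; the calibration is good to about 2 mm. A picture is of the moment at which its call begins. camera_model takes no time and is no camera call.
- env.job_done(): hands the job in; it is judged then, once.
The state is a dict: "time_s": time; "qpos": joint angles; "qvel": joint speeds; "effort": joint torques, N m; "ee_pos": TCP position; "ee_rot": TCP orientation; "force": force on the tool from outside, world axes, zero at the start; "torque": the same for the moment, N m; "gripper_width": finger opening in mm; "gripper_force": force on a finger pad.
Only numpy, scipy, OpenCV 4.12 (cv2) and the standard library are available. Lean on these libraries where they do the work, as an engineer would, in place of code of your own. Each camera call takes 0.05 s, during which the arm holds its last target. There are 200 camera calls.

TASK

The small air screwdriver stands in its bench holster but is not hung up yet. Draw the spring balancer's hook, the steel one under the red hand grip, down against its spring and hook it into the screwdriver's wire bail, so that the bail rests in the hook and holds it down when you let go. Leave the screwdriver standing upright and fully home in its holster, and do not shift the brush, block, jar or wedge lying about.

Things in the scene. Friction and masses are not known exactly. Their poses are not given: they have to be found in the camera images.
- hook_grip (a point): middle of the hook's red upright grip, 22 mm thick, 44 mm tall; one piece with the hook, swivels lightly with it about the rod, over 2 rad each way. Above it a rubber bumper and 10 mm rod run 110 mm (at rest) up to a 41 mm cylinder, so it cannot be gripped from straight above: tilt the tool about 40 degrees, one finger each side. Axes: z up, x towards the hook's tip (open side).
- hook_bowl (a point): centre of the hook's bowl, on the rod axis, 74 mm below hook_grip. 7 mm round steel in its x-z plane, clear bowl radius 9.5 mm; stem at x = -13 mm, back on the axis 47 mm above the centre; tip at x = +15.5 mm, its top 10.5 mm above the centre; underside 16.5 mm below. x points from stem to tip, z up; the hook always hangs upright. A hooked 6 mm wire lies 6.5 mm below this centre.
- balancer_rod (a joint): how far the hook is drawn down, m: 0 retracted (bowl centre 0.260 above the bench), 0.14 end. The spring pulls up with some 3.3 N at 0, 5.5 N at 0.09; a damper slows a released hook. Bail hooked: near 0.058. It hangs from a blue double-jointed jib 0.6 m up on a column behind; it can be led sideways with 1.5 N anywhere round the holster, up to 100 mm nearer the robot, and stays where left.
- bail_top (a point): middle of the bail's top wire (centre line), 195 mm above the bench when home. The bail is an upright arch of 6 mm wire in the tool's y-z plane: top straight for 18 mm, shoulders sloping to legs at y = +-25 mm; opening 44 mm wide, 50 mm high. Axes are the tool's: z up, x square to the bail's plane, pointing away from the robot (within 0.4 rad of world x).
- air_screwdriver: compact straight air screwdriver, about 0.85 kg, 38 mm thick, black grip, orange ring, loose in the holster. Origin on its axis at the shoulder that rests on the holster's rim; body top 92 mm and bail top 145 mm above it; a 26 mm nose reaches 37 mm down the holster. It outweighs the balancer's pull, so it stays in the holster when hooked.
- holster: fixed bench holster: 88 mm square aluminium plate with an upright black socket, 40 mm outside, rim 50 mm above the bench. Origin at the middle of the plate's underside; the screwdriver's shoulder is 50 mm above it when home.
- wood_block: loose pale wood block 35 x 100 x 22 mm; leave alone. Origin at its middle.
- chalk_jar: loose jar with pale lid, 60 mm wide, 78 mm tall; leave alone. Origin under its middle.
- wedge: loose wooden wedge 32 x 60 x 22 mm; leave alone. Origin at its middle.
- brush: loose flat paint brush with red handle, 215 mm long, lying on the bench; leave alone. Origin at its middle.
Not all that is in view belongs to the job. Leave any pink look-alike of the holster alone.

How it is judged:
By the outcome, as a careful person would: the job done as asked, in the order asked, and still so for the second after the job is handed in, with the robot touching nothing.
It also fails if it takes over 40 s, if anything falls off the work surface, if the arm or the gripper's body presses on something with over 40 N, if the wrist force passes 120 N, or if a joint passes its speed limit or range.

## Working session

There is one attempt and no reset: what is moved stays moved. The work goes in short steps, Python scripts to look and compute and a shell command to move; the robot and the scene stay as the last step left them, time stands still between calls to the robot, and variables do not carry over. Pictures are saved under pics/ and viewed, at most 10 in all, crops included, and the job is handed in when it is done.

```bash
mkdir -p pics; python3 - <<'E'
from workcell import env
import cv2,numpy as np
for n in("side","top"):
    cv2.imwrite(f"pics/{n}0.png",env.grab_frame(n)[:,:,::-1])
    m=env.camera_model(n);print({k:(np.round(v,4).tolist()) if k!='name' else v for k,v in m.items()})
print(env.state())
E
```

```text
{'fx': 500.3161, 'fy': 500.3161, 'cx': 273.2336, 'cy': 215.02, 'camera_from_world': [[-0.9551, -0.2959, -0.0148, 560.7828], [0.116, -0.4195, 0.9003, -352.8439], [-0.2726, 0.8582, 0.435, -849.4917], [0.0, 0.0, 0.0, 1.0]]}
{'fx': 390.6163, 'fy': 390.6163, 'cx': 275.078, 'cy': 211.8349, 'camera_from_world': [[-0.4496, -0.8932, 0.0038, 104.3481], [0.8752, -0.4397, 0.2016, -654.3517], [-0.1784, 0.0939, 0.9795, -935.9833], [0.0, 0.0, 0.0, 1.0]]}
{'time_s': 0.1, 'qpos': array([ 6.30845114e+01,  1.83451573e+01,  8.96987722e+01,  1.46472973e-04,
        7.20450181e+01, -1.14652028e+00]), 'qvel': array([-0.07793354, -0.08363137, -0.08809908, -0.03274639,  0.10982902,
       -0.04310461]), 'effort': array([ 7.91638777e-04, -4.13333631e+01, -2.32511115e+01,  7.30170845e-02,
        4.22592403e-02, -4.90895525e-05]), 'ee_pos': array([249.74736617, 517.35581461, 174.23705371]), 'ee_rot': array([-1.79911073e+02, -1.91901377e-03,  1.54230985e+02]), 'force': array([-1.31274118, -0.20292872,  0.07795326]), 'torque': array([ 0.00867563,  0.02765536, -0.00074632]), 'gripper_force': 0.0, 'gripper_width': 90.9163906997187}
```

View pics/side0.png

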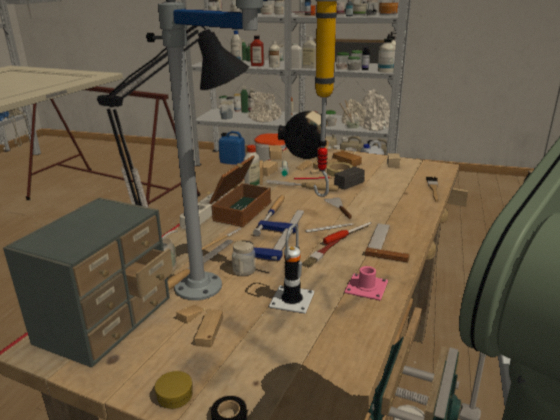

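View pics/top0.png

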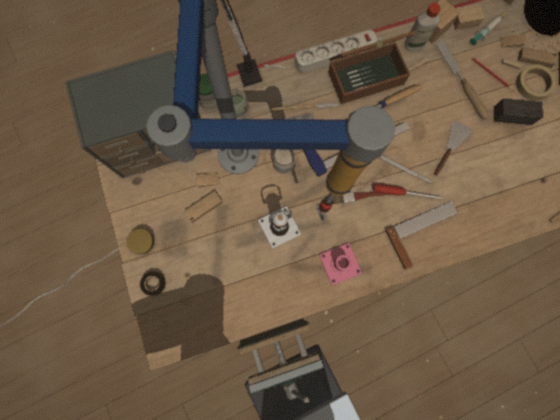

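The side view shows the tool at about (292,280) and the red hook grip at (323,158), with the bowl near (323,190). In the top view the holster is at (280,226) and the grip at (326,205). I'll zoom in next.

```bash
python3 - <<'E'
import cv2,numpy as np
s=cv2.imread("pics/side0.png");t=cv2.imread("pics/top0.png")
a=cv2.resize(s[140:200,280:360],None,fx=5,fy=5,interpolation=2)
b=cv2.resize(s[210:315,260:340],None,fx=5,fy=5,interpolation=2)
c=cv2.resize(t[180:250,250:350],None,fx=4,fy=4,interpolation=2)
o=np.zeros((600,800,3),np.uint8);o[:300,:400]=a;o[:525,400:]=b;o[305:585,:400]=c
cv2.imwrite("pics/z0.png",o)
E
```

```text
(no output)
```

View pics/z0.png

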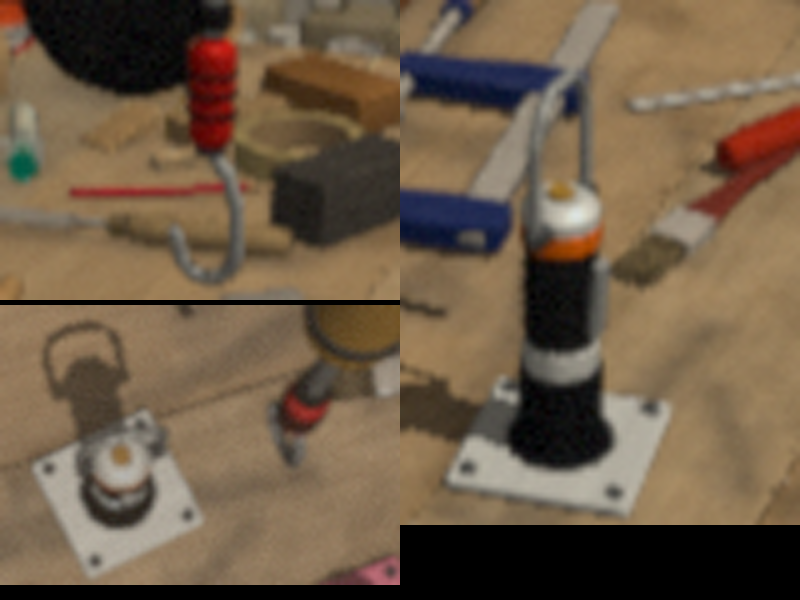

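```bash
cat >h.py <<'E'
from workcell import env
import numpy as np
from scipy.optimize import least_squares
def proj(n,p):
    m=env.camera_model(n);q=np.array(m["camera_from_world"])@np.r_[p,1]
    return np.array([m["cx"]+m["fx"]*q[0]/-q[2],m["cy"]-m["fy"]*q[1]/-q[2]])
def onz(n,uv,z):
    return least_squares(lambda p:proj(n,[p[0],p[1],z])-uv,[500,100]).x.round(1)
def tri(s,t):
    r=least_squares(lambda p:np.r_[proj("side",p)-s,proj("top",p)-t],[500,100,150]);return r.x.round(1),r.fun.round(2)
E
python3 - <<'E'
from h import *
S=lambda x,y:(260+(x-400)/5,210+y/5); A=lambda x,y:(280+x/5,140+y/5); T=lambda x,y:(250+x/4,180+(y-305)/4)
print("plate top",[onz("top",T(*c),8) for c in[(40,463),(143,413),(203,522),(93,577),(120,494)]])
print("plate side",[onz("side",S(*c),8) for c in[(447,482),(500,378),(670,403),(632,514)]])
print("bail ends side",[onz("side",S(*c),195) for c in[(545,90),(580,70),(563,80)]])
print("legs side z142",[onz("side",S(*c),147) for c in[(537,215),(588,180)]])
print("bail top c", [onz("top",T(*c),195) for c in [(88,440),(158,435),(123,437)]])
print("grip",tri(A(212,95),T(304,410)))
print("grip z334",onz("side",A(212,95),334),onz("top",T(304,410),334))
print("tip side",onz("side",A(178,232),268),"stem",onz("side",A(240,215),268),"bowl",onz("side",A(210,240),260))
E
```

```text
plate top [array([ 641.5, -160.3]), array([ 641.1, -238.4]), array([ 556.2, -240.3]), array([ 556.3, -157.7]), array([ 598.3, -199.1])]
plate side [array([ 641.8, -147. ]), array([ 642.5, -235. ]), array([ 557.9, -237. ]), array([ 554.6, -147.1])]
bail ends side [array([ 606.2, -187.5]), array([ 596.5, -210.2]), array([ 601.2, -198.8])]
legs side z142 [array([ 602.7, -161.9]), array([ 589.3, -197.9])]
bail top c [array([ 607.3, -180.3]), array([ 592.3, -216.4]), array([ 600. , -198.5])]
grip (array([ 551. , -265.5,  331.7]), array([ 0.77,  0.1 , -0.4 , -0.55]))
grip z334 [ 551.5 -259.2] [ 549.5 -265.1]
tip side [ 565.4 -261.1] stem [ 542.9 -287.9] bowl [ 553.6 -274.6]
```

```bash
python3 -m jog '{"jaw":[91,91,91,91,91,91,91,91,91,91],"slide":[[0,0,-1],[0,0,-1],[0,0,-1],[0,0,-1],[0,0,-1],[0,0,-1],[0,0,-1],[0,0,-1],[0,0,-1],[0,0,-1]],"spin":[0,0,0,0,0,0,0,0,0,0]}' 10; python3 - <<'E'
from h import *
s=env.state();print(s["qpos"].round(1))
from scipy.optimize import least_squares
# hook yaw fit from side pixels
ax=np.array([551.5,-266.])
tipp=(315.6,185.8);stp=(328,183)
def P(a,x,z,d):return proj("side",[ax[0]+d[0]+x*np.cos(a),ax[1]+d[1]+x*np.sin(a),z])
for a0 in(-1,0,1,2):
    r=least_squares(lambda v:np.r_[P(v[0],15.5,267,v[1:])-tipp,P(v[0],-13,268,v[1:])-stp,P(v[0],0,334,v[1:])-(322.4,159),v[1:]/6],[a0,0,0]);print(np.degrees(r.x[0]).round(1),r.x[1:].round(1),r.cost.round(2),r.fun.round(1))
for d in range(-60,91,30):
    a=np.radians(d);print(d,P(a,15.5,267,(0,0)).round(1),P(a,-13,268,(0,0)).round(1),proj("top",[ax[0]+15.5*np.cos(a),ax[1]+15.5*np.sin(a),267]).round(1))
E
```

```text
time_s: 1.1
ee_pos: [249.8, 517.5, 475.8]
ee_rot: [-180.0, -0.0, 154.2]
force: [0.1, 0.8, -0.3]
gripper_width: 90.6
gripper_force: 0.0
[ 63.1  18.1  47.7  -0.  114.2  -1.1]
34.7 [ 1.3 -4.9] 3.85 [-0.   0.8 -0.5  1.6  0.5 -1.8  0.2 -0.8]
34.7 [ 1.3 -4.9] 3.85 [-0.   0.8 -0.5  1.6  0.5 -1.8  0.2 -0.8]
34.7 [ 1.3 -4.9] 3.85 [-0.   0.8 -0.5  1.6  0.5 -1.8  0.2 -0.8]
34.7 [ 1.3 -4.9] 3.85 [-0.   0.8 -0.5  1.6  0.5 -1.8  0.2 -0.8]
-60 [320.1 184.1] [324.  188.4] [325.6 206.1]
-30 [317.  184.7] [326.6 187.8] [321.9 204.9]
0 [315.4 185.9] [328.  186.8] [318.  205.6]
30 [315.5 187.3] [327.8 185.6] [315.2 208.2]
60 [317.4 188.5] [326.1 184.6] [314.  211.8]
90 [320.7 189.2] [323.4 184.1] [314.9 215.6]
```

```bash
python3 -m jog '{"jaw":[91,91,91,91,91,91,91,91,91,91],"slide":[[0,0,-1],[0,0,-1],[0,0,-1],[0,0,-1],[0,0,-1],[0,0,-1],[0,0,-1],[0,0,-1],[0,0,-1],[0,0,-1]],"spin":[0,0,0,0,0,0,0,0,0,0]}'; python3 - <<'E'
from h import *
s=env.state();print(s["qpos"].round(1))
for d in range(-60,91,30):
    a=np.radians(d);print(d,[proj("top",[553+x*np.cos(a),-268+x*np.sin(a),z]).round(1) for x,z in((15.5,267),(0,247),(-13,268),(0,310))])
E
```

```text
time_s: 2.1
ee_pos: [215.6, 446.6, 651.0]
ee_rot: [175.7, 0.0, 154.2]
force: [0.2, 0.0, 0.3]
gripper_width: 91.3
gripper_force: 0.0
[ 62.8  21.4  12.3   0.2 142.1  -1.3]
-60 [array([326.1, 205. ]), array([321. , 213.1]), array([318.8, 216.3]), array([324.8, 206.7])]
-30 [array([322.4, 203.8]), array([321. , 213.1]), array([322. , 217.3]), array([324.8, 206.7])]
0 [array([318.6, 204.6]), array([321. , 213.1]), array([325.2, 216.7]), array([324.8, 206.7])]
30 [array([315.7, 207.1]), array([321. , 213.1]), array([327.6, 214.5]), array([324.8, 206.7])]
60 [array([314.5, 210.8]), array([321. , 213.1]), array([328.5, 211.5]), array([324.8, 206.7])]
90 [array([315.4, 214.5]), array([321. , 213.1]), array([327.8, 208.3]), array([324.8, 206.7])]
```

```bash
python3 -m jog '{"jaw":[91,91,91,91,91],"slide":[[0,1,0],[0,1,0],[0,1,0],[0,1,0],[0,1,0]],"spin":[0,0,0,0,0]}'; python3 -c "
from h import *
print(env.state()['qpos'].round(1))"; python3 -m jog '{"jaw":[91,91,91,91,91],"slide":[[0,1,-1],[0,1,-1],[0,1,-1],[0,1,-1],[0,1,-1]],"spin":[0,0,0,0,0]}'; python3 -c "
from h import *
print(env.state()['qpos'].round(1))"
```

```text
time_s: 2.6
ee_pos: [264.1, 546.9, 594.7]
ee_rot: [173.3, 0.0, 154.2]
force: [-0.1, -0.5, 0.6]
gripper_width: 91.0
gripper_force: 0.0
[ 63.1  27.8  12.3   0.2 133.3  -1. ]
time_s: 3.1
ee_pos: [275.3, 570.3, 613.6]
ee_rot: [166.6, 0.0, 154.2]
force: [0.6, 0.1, 0.2]
gripper_width: 91.2
gripper_force: 0.0
[ 63.   26.6  12.3   0.3 127.7  -1. ]
```

```bash
for i in 1; do python3 -m jog '{"jaw":[91,91,91,91,91,91,91,91,91,91],"slide":[[0,1,-1],[0,1,-1],[0,1,-1],[0,1,-1],[0,1,-1],[0,1,-1],[0,1,-1],[0,1,-1],[0,1,-1],[0,1,-1]],"spin":[0,0,0,0,0,0,0,0,0,0]}'; done; python3 -c "
from h import *
print(env.state()['qpos'].round(1))"
```

```text
time_s: 4.1
ee_pos: [280.5, 580.9, 689.8]
ee_rot: [152.5, 0.0, 154.2]
force: [-0.4, 0.5, -0.5]
gripper_width: 90.8
gripper_force: 0.0
[ 62.8  21.6  12.3   0.7 118.6  -0.9]
```

```bash
for i in 1; do python3 -m jog '{"jaw":[91,91,91,91,91,91,91,91,91,91],"slide":[[0,1,-0.7],[0,1,-0.7],[0,1,-0.7],[0,1,-0.7],[0,1,-0.7],[0,1,-0.7],[0,1,-0.7],[0,1,-0.7],[0,1,-0.7],[0,1,-0.7]],"spin":[0,0,0,0,0,0,0,0,0,0]}'; done; python3 -c "
from h import *
print(env.state()['qpos'].round(1))"
```

```text
time_s: 5.1
ee_pos: [286.0, 592.3, 767.3]
ee_rot: [139.3, 0.0, 154.2]
force: [0.7, 0.6, -0.2]
gripper_width: 90.6
gripper_force: 0.0
[ 62.6  17.9  12.3   1.1 109.1  -0.8]
```

```bash
cat >fk.py <<'E'
import numpy as np
from scipy.optimize import least_squares
from scipy.spatial.transform import Rotation as R
D=[([63.0845,18.345,89.699,0,72.045,-1.147],[249.75,517.36,174.24],[-179.91,0,154.23]),
([63.1,18.1,47.7,0,114.2,-1.1],[249.8,517.5,475.8],[180,0,154.2]),
([62.8,21.4,12.3,.2,142.1,-1.3],[215.6,446.6,651],[175.7,0,154.2]),
([63.1,27.8,12.3,.2,133.3,-1.],[264.1,546.9,594.7],[173.3,0,154.2]),
([63,26.6,12.3,.3,127.7,-1],[275.3,570.3,613.6],[166.6,0,154.2]),
([62.8,21.6,12.3,.7,118.6,-.9],[280.5,580.9,689.8],[152.5,0,154.2]),
([62.6,17.9,12.3,1.1,109.1,-.8],[286,592.3,767.3],[139.3,0,154.2])]
def fk(q,p,s4=1,s6=1,off=0):
    h,a1,L2,L3,e3,d6,d,yo=p
    q=np.radians(q);ry=lambda a:R.from_euler('y',a)
    A=R.from_euler('z',q[0]);x=np.array([0,0,h])+A.apply([a1,yo,0])
    A=A*ry(q[1]);x=x+A.apply([0,0,L2])      # upper arm up at 0
    A=A*ry(q[2]);x=x+A.apply([e3,0,L3])     # forearm along z at 0
    A=A*R.from_euler('z',s4*q[3])*ry(q[4])
    x=x+A.apply([d,0,d6])
    A=A*R.from_euler('z',s6*q[5]+off)
    return x,A
def fit():
    r=least_squares(lambda p:np.concatenate([fk(q,p)[0]-x for q,x,_ in D])if True else 0,[400,0,400,400,0,250,0,0],loss='soft_l1')
    return r
if __name__=="__main__":
    r=fit();print(r.x.round(1),r.fun.round(1))
    for s4 in(1,-1):
      for s6 in(1,-1):
        print(s4,s6,[ (fk(q,r.x,s4,s6)[1].inv()*R.from_euler('xyz',e,degrees=True)).as_rotvec(degrees=True).round(2).tolist() for q,_,e in(D[0],D[3],D[5],D[6])])
E
python3 fk.py; python3 -c "
from h import *
for c in((370,135),(170,135),(195,10)):print(onz('top',c,600))"
```

```text
[1.398e+02 1.000e-01 5.923e+02 4.172e+02 2.540e+01 3.745e+02 4.000e-01
 1.160e+01] [-0.1 -0.  -0.1 -0.2  0.2  0.3 -0.   0.  -0.3 -0.7  0.2 -0.3  0.5  0.
  0.1  0.1 -0.6  0.5  0.3  0.1 -0.2]
1 1 [[0.0, -0.0, 90.0], [-0.06, -0.09, 90.04], [-0.02, 0.03, 89.99], [0.0, 0.01, 89.95]]
1 -1 [[0.0, -0.0, 87.71], [-0.06, -0.09, 88.04], [-0.02, 0.03, 88.19], [0.0, 0.01, 88.35]]
-1 1 [[0.0, -0.0, 90.0], [-0.29, 0.13, 89.77], [-1.0, 0.98, 89.32], [-1.65, 1.62, 89.22]]
-1 -1 [[0.0, -0.0, 87.71], [-0.29, 0.14, 87.77], [-0.98, 0.99, 87.52], [-1.62, 1.63, 87.62]]
[ 567.9 -296.3]
[677.3 -78. ]
[ 822.5 -177.2]
```

```bash
cat >>fk.py <<'E'
PP=None
LO=np.array([-177.97,-48.28,12.27,-77.06,2.81,-146.56]);HI=np.array([177.97,115.42,149.76,257.06,150.46,146.56])
def full(q):
    global PP
    if PP is None: PP=fit().x
    return fk(q,PP,1,1,np.pi/2)
def ik(x,A,seeds):
    best=None
    for s in seeds:
        r=least_squares(lambda q:np.r_[(full(q)[0]-x)/5,(full(q)[1].inv()*A).as_rotvec(degrees=True)],np.clip(s,LO+1,HI-1),bounds=(LO,HI))
        if best is None or r.cost<best.cost-1e-3:best=r
    return best.x.round(1),round(best.cost,3)
E
python3 - <<'E'
from fk import *
g=np.array([552,-266,334.])
S=[[-26,20,60,a,80,b] for a in(-70,0,90,180,240) for b in(-90,0,90)]
cur=R.from_euler('xyz',[139.3,0,154.2],degrees=True)
for sp in(90,-90):
  A=cur*R.from_euler('z',sp,degrees=True);z=A.apply([0,0,1]);print(sp,A.as_matrix().round(2).tolist())
  for g2 in(g,g+[0,0,-80],np.array([585,-193,246]),g-120*z):
    print(ik(g2+19*z,A,S))
print('radial')
for az in (-60,-26,0,30):
  for sp in(0,180):
   A=R.from_euler('z',az,degrees=True)*R.from_euler('y',139,degrees=True)*R.from_euler('z',sp,degrees=True);z=A.apply([0,0,1])
   print(az,sp,ik(g+19*z,A,S),ik(np.array([585,-193,246])+19*z,A,S))
E
```

```text
90 [[0.33, 0.9, 0.28], [0.68, -0.44, 0.59], [0.65, 0.0, -0.76]]
(array([-47.5,  24.3,  72.7,  37.8,  98.4, -21.2]), np.float64(0.0))
(array([-47.5,  26.4,  80.6,  37.3,  90.4, -27.3]), np.float64(0.0))
(array([-40.7,  24.4,  85.2,  39.3,  84.5, -23.9]), np.float64(0.0))
(array([-53.5,  27.1,  55.7,  38.9, 113.4, -17. ]), np.float64(0.0))
-90 [[-0.33, -0.9, 0.28], [-0.68, 0.44, 0.59], [-0.65, 0.0, -0.76]]
(array([-50.6,  23.3,  78.7,  41. ,  95.3, 146.6]), np.float64(44.885))
(array([-49.1,  26.2,  83.3,  39.2,  89.1, 146.6]), np.float64(10.563))
(array([-43.2,  24.2,  89.4,  42.9,  82.6, 146.6]), np.float64(22.951))
(array([-57.1,  24. ,  65.6,  40.8, 107.6, 146.6]), np.float64(85.0))
radial
-60 0 (array([ -9.9,   4.1, 100.3, -38.8,  53.5, -22.4]), np.float64(0.0)) (array([ -0.3,  10.3, 106.1, -47. ,  50.8,  -3.7]), np.float64(0.0))
-60 180 (array([-13.8,   3.6,  98.2, -31.1,  53. , 146.6]), np.float64(12.425)) (array([-10.3,   7.9, 101.9, -27. ,  47.4, 146.6]), np.float64(84.824))
-26 0 (array([-27.3,  -1.7, 106.3,   1.5,  34.5, -92.3]), np.float64(0.0)) (array([-15.3,   2.8, 115. , -18.3,  22.8, -64.9]), np.float64(0.0))
-26 180 (array([-27.3,  -1.7, 106.3,   1.5,  34.5,  87.7]), np.float64(0.0)) (array([-15.3,   2.8, 115. , -18.3,  22.8, 115.1]), np.float64(0.0))
0 0 (array([ -40.6,    1.7,  102.3,   33.7,   48.2, -146.6]), np.float64(0.549)) (array([ -29.9,    4.2,  113.1,   37.5,   31.7, -146.6]), np.float64(0.182))
0 180 (array([-41.5,   1.7, 102.8,  35.6,  48.3,  30.8]), np.float64(0.0)) (array([-30.4,   4.2, 113.4,  39.3,  31.7,  31.2]), np.float64(0.0))
30 0 (array([-56.7,  11.2, 106.9,  60.7,  67.2, 146.6]), np.float64(183.819)) (array([-45.9,  13.3, 115.1,  66.2,  54.2, 146.6]), np.float64(97.955))
30 180 (array([-48.8,  11.5,  91.4,  42.3,  73. ,  -0.2]), np.float64(0.0)) (array([-40.3,  12.5, 103.2,  46.6,  58.2,  -3.7]), np.float64(0.0))
```

```bash
python3 -m jog '{"jaw":[91,91,91,91,91,91,91,91,91,91],"slide":[[0,0,0],[0,0,0],[0,0,0],[0,0,0],[0,0,0],[0,0,0],[0,0,0],[0,0,0],[0,0,0],[0,0,0]],"spin":[1,1,1,1,1,1,1,1,1,1]}';python3 -m jog '{"jaw":[91,91],"slide":[[0,0,0],[0,0,0]],"spin":[1,0.25]}'
cat >go.py <<'E'
from h import *; from fk import *
def st():
    s=env.state();return np.array(s["ee_pos"]),R.from_euler('xyz',s["ee_rot"],degrees=True),s
def need(t,x,A): 
    u=A.inv().apply(np.array(t)-x)/30; n=max(np.abs(u).max(),np.linalg.norm(u)/1.6); return u.round(2),"rows>=",round(float(n),1)
E
python3 - <<'E'
from go import *
x,A,s=st();print(A.as_matrix().round(3).tolist(),s["qpos"].round(1))
z=A.apply([0,0,1]);g=np.array([552,-266,334.])
P=[x,np.array([300,150,650.]),np.array([380,-330,450.]),g-101*z]
q=s["qpos"]
for a,b in zip(P,P[1:]):
    print(b.round(),need(b,a,A))
    for f in(.25,.5,.75,1):
        q,c=ik(a+f*(b-a),A,[q]);print(q,c)
E
```

```text
time_s: 6.1
ee_pos: [286.0, 592.3, 767.0]
ee_rot: [171.8, -40.0, 76.9]
force: [-0.9, 0.2, -0.7]
gripper_width: 91.1
gripper_force: 0.0
time_s: 6.3
ee_pos: [286.0, 592.3, 767.1]
ee_rot: [-179.8, -40.7, 64.0]
force: [-0.0, 0.2, 0.7]
gripper_width: 91.2
gripper_force: 0.0
[[0.333, 0.899, 0.283], [0.682, -0.437, 0.587], [0.652, -0.002, -0.758]] [ 62.6  17.9  12.3   1.1 109.1  89.3]
[300. 150. 650.] (array([-12.44,   6.87,  -5.56]), 'rows>=', 12.4)
[52.9  1.8 40.7  7.4 97.3 82.5] 0.0
[36.2 -7.9 54.8 17.9 95.6 70. ] 0.0
[  8.7 -13.8  63.8  33.3 101.8  50. ] 0.0
[-23.  -14.5  69.1  45.6 114.4  26.8] 0.0
[ 380. -330.  450.] (array([-14.36,   9.4 ,  -3.58]), 'rows>=', 14.4)
[-43.9  -9.7  73.7  46.3 121.    5.2] 0.0
[-54.6  -1.6  74.   42.3 122.  -10.1] 0.0
[-60.7   8.3  70.2  38.6 121.1 -20.1] 0.0
[-64.6  19.5  62.1  36.3 121.  -25.8] 0.0
[ 523. -325.  411.] (array([0.84, 4.23, 2.44]), 'rows>=', 4.2)
[-61.6  21.1  61.   37.1 118.8 -23.4] 0.0
[-58.8  22.9  59.6  37.8 116.7 -21.2] 0.0
[-56.1  24.9  57.9  38.4 114.9 -19. ] 0.0
[-53.5  27.1  55.7  38.9 113.4 -16.8] 0.0
```

```bash
python3 -m jog '{"jaw":[91,91,91,91,91,91,91,91],"slide":[[-0.78,0.43,-0.35],[-0.78,0.43,-0.35],[-0.78,0.43,-0.35],[-0.78,0.43,-0.35],[-0.78,0.43,-0.35],[-0.78,0.43,-0.35],[-0.78,0.43,-0.35],[-0.78,0.43,-0.35]],"spin":[0,0,0,0,0,0,0,0]}'
python3 -m jog '{"jaw":[91,91,91,91,91,91,91,91],"slide":[[-0.78,0.43,-0.35],[-0.78,0.43,-0.35],[-0.78,0.43,-0.35],[-0.78,0.43,-0.35],[-0.78,0.43,-0.35],[-0.78,0.43,-0.35],[-0.78,0.43,-0.35],[-0.78,0.43,-0.35]],"spin":[0,0,0,0,0,0,0,0]}'
python3 -m jog '{"jaw":[91,91,91,91,91,91,91,91],"slide":[[-0.9,0.59,-0.22],[-0.9,0.59,-0.22],[-0.9,0.59,-0.22],[-0.9,0.59,-0.22],[-0.9,0.59,-0.22],[-0.9,0.59,-0.22],[-0.9,0.59,-0.22],[-0.9,0.59,-0.22]],"spin":[0,0,0,0,0,0,0,0]}'
python3 -m jog '{"jaw":[91,91,91,91,91,91,91,91],"slide":[[-0.9,0.59,-0.22],[-0.9,0.59,-0.22],[-0.9,0.59,-0.22],[-0.9,0.59,-0.22],[-0.9,0.59,-0.22],[-0.9,0.59,-0.22],[-0.9,0.59,-0.22],[-0.9,0.59,-0.22]],"spin":[0,0,0,0,0,0,0,0]}'
python3 - <<'E'
from go import *
x,A,s=st();z=A.apply([0,0,1]);print(need(np.array([552,-266,334.])-101*z,x,A),s["qpos"].round(1))
E
```

```text
time_s: 7.1
ee_pos: [292.7, 369.1, 708.6]
ee_rot: [179.9, -40.7, 64.3]
force: [-0.1, -0.3, -0.6]
gripper_width: 91.1
gripper_force: 0.0
time_s: 7.9
ee_pos: [300.3, 147.3, 650.5]
ee_rot: [179.8, -40.6, 64.3]
force: [0.8, 0.0, -1.1]
gripper_width: 91.2
gripper_force: 0.0
time_s: 8.7
ee_pos: [342.2, -93.2, 549.4]
ee_rot: [179.9, -40.6, 64.2]
force: [0.8, 0.4, 0.1]
gripper_width: 91.2
gripper_force: 0.0
time_s: 9.5
ee_pos: [383.6, -333.5, 448.8]
ee_rot: [179.9, -40.5, 64.2]
force: [0.3, 0.3, 0.6]
gripper_width: 91.2
gripper_force: 0.0
(array([0.91, 4.07, 2.45]), 'rows>=', 4.1) [-64.4  20.   61.5  36.3 120.9 -25.7]
```

```bash
python3 -m jog '{"jaw":[91,91,91,91,91],"slide":[[0.18,0.81,0.49],[0.18,0.81,0.49],[0.18,0.81,0.49],[0.18,0.81,0.49],[0.18,0.81,0.49]],"spin":[0,0,0,0,0]}'
python3 - <<'E'
from h import *
import cv2
s=env.grab_frame("side")[:,:,::-1];t=env.grab_frame("top")[:,:,::-1]
cv2.imwrite("pics/s1.png",s);cv2.imwrite("pics/t1.png",t)
o=np.zeros((600,800,3),np.uint8)
o[:600,:400]=cv2.resize(s[90:210,280:360],None,fx=5,fy=5,interpolation=2)
o[:600,400:]=cv2.resize(t[150:270,290:370],None,fx=5,fy=5,interpolation=2)
cv2.imwrite("pics/z1.png",o)
E
```

```text
time_s: 10.0
ee_pos: [523.7, -323.5, 410.8]
ee_rot: [179.9, -40.6, 64.2]
force: [0.4, -0.2, 0.6]
gripper_width: 91.1
gripper_force: 0.0
```

View pics/z1.png

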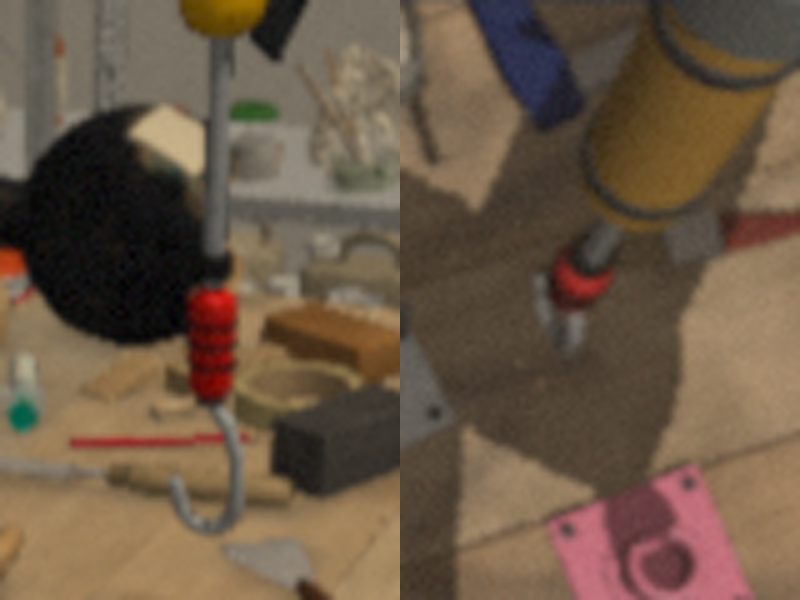

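```bash
python3 - <<'E'
from go import *
x,A,s=st();z=A.apply([0,0,1]);print(proj("top",x),proj("side",x),tri((322.4,158.6),(326,205.6)))
t=np.array([551,-264.,334])+11*z
print(t,need(t,x,A))
E
```

```text
[368.80567945 194.45159716] [341.50325008 118.01731289] (array([ 551.7, -265.9,  332.4]), array([ 0.54,  0.07, -0.28, -0.38]))
[ 554.09286787 -257.5331896   325.65646768] (array([-0.  , -0.06,  3.66]), 'rows>=', 3.7)
```

View pics/t1.png

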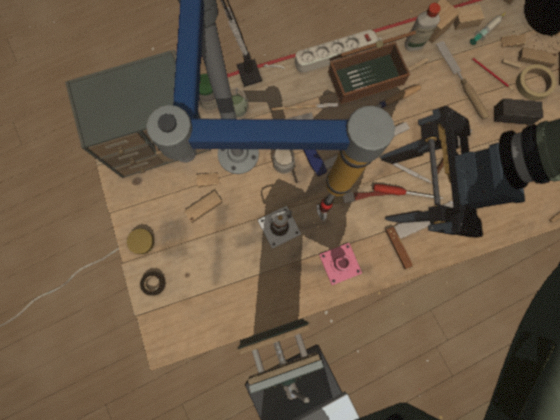

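```bash
python3 - <<'E'
from go import *
x,A,s=st()
for d in(-45,45):
  for b in (0,-25):
    p=x+A.apply([0,d,b]);print(d,b,proj("top",p).round(),proj("side",p).round())
E
```

```text
-45 0 [371. 221.] [359. 122.]
-45 -25 [384. 218.] [364. 111.]
45 0 [367. 169.] [325. 115.]
45 -25 [379. 165.] [330. 105.]
```

View pics/s1.png

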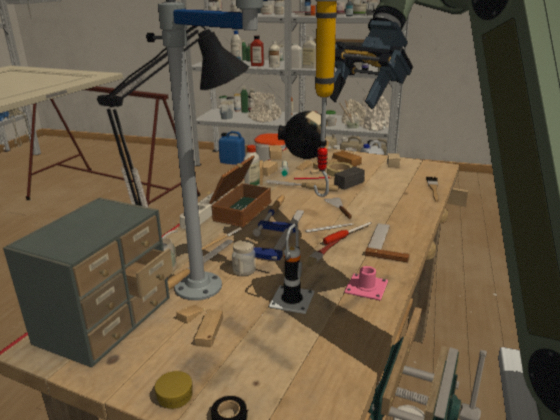

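```bash
python3 -m jog '{"jaw":[91,91,91,91,91,91],"slide":[[0,0,0.75],[0,0,0.75],[0,0,0.75],[0,0,0.75],[0,0,0.4],[0,-0.06,0.26]],"spin":[0,0,0,0,0,0]}'
python3 - <<'E'
from h import *
import cv2
s=env.grab_frame("side")[:,:,::-1];t=env.grab_frame("top")[:,:,::-1]
o=np.zeros((600,800,3),np.uint8)
o[:600,:400]=cv2.resize(s[90:210,280:360],None,fx=5,fy=5,interpolation=2)
o[:600,400:]=cv2.resize(t[150:270,290:370],None,fx=5,fy=5,interpolation=2)
cv2.imwrite("pics/z2.png",o)
E
```

```text
time_s: 10.7
ee_pos: [551.7, -257.9, 327.6]
ee_rot: [180.0, -40.6, 64.2]
force: [-0.1, 0.1, 0.5]
gripper_width: 91.0
gripper_force: 0.0
```

View pics/z2.png

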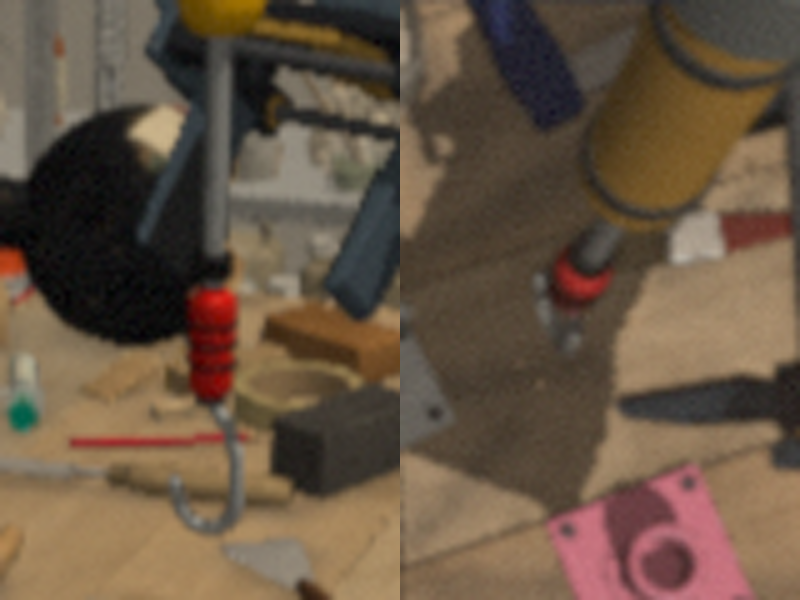

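Both fingers straddle the grip, with tips at side (309,138) and (349,152). The grip at (322,159) has not been disturbed, so I'm closing.

```bash
python3 -m jog '{"jaw":[60,40,20,12,12,12,12,12],"slide":[[0,0,0.2],[0,0,0],[0,0,0],[0,0,0],[0,0,0],[0,0,0],[0,0,0],[0,0,0]],"spin":[0,0,0,0,0,0,0,0]}' 40
python3 - <<'E'
from h import *
import cv2
s=env.grab_frame("side")[:,:,::-1];t=env.grab_frame("top")[:,:,::-1]
o=np.zeros((600,800,3),np.uint8)
o[:600,:400]=cv2.resize(s[90:210,280:360],None,fx=5,fy=5,interpolation=2)
o[:600,400:]=cv2.resize(t[150:270,290:370],None,fx=5,fy=5,interpolation=2)
cv2.imwrite("pics/z3.png",o);print(env.state()["gripper_width"])
E
```

```text
time_s: 11.6
ee_pos: [553.6, -254.8, 323.2]
ee_rot: [-180.0, -40.6, 64.2]
force: [-0.2, 0.5, 1.0]
gripper_width: 30.1
gripper_force: 0.0
21.790729842760705
```

View pics/z3.png

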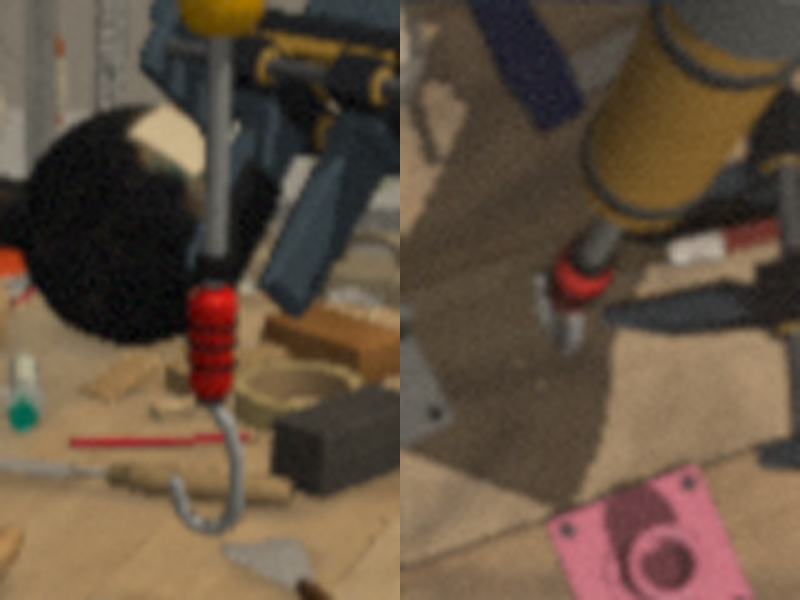

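```bash
python3 -m jog '{"jaw":[12,12],"slide":[[0,0,0],[0,0,0]],"spin":[0,0]}'
python3 - <<'E'
from go import *
x,A,s=st()
for b in(0,-19,-40):
  for d in(-15,0,15):
    p=x+A.apply([0,d,b]);print(b,d,p.round(),((proj("side",p)-(280,90))*5).round(),((proj("top",p)-(290,150))*5+(400,0)).round())
for z in(312,334,356): p=[551,-265,z];print(z,((proj("side",p)-(280,90))*5).round(),((proj("top",p)-(290,150))*5+(400,0)).round())
E
```

```text
time_s: 11.9
ee_pos: [553.8, -254.9, 323.1]
ee_rot: [180.0, -40.6, 64.2]
force: [0.6, -0.4, -0.4]
gripper_width: 12.2
gripper_force: 0.4
0 -15 [ 540. -248.  323.] [232. 380.] [549. 328.]
0 0 [ 554. -255.  323.] [204. 372.] [547. 289.]
0 15 [ 567. -261.  323.] [177. 364.] [546. 251.]
-19 -15 [ 535. -260.  338.] [250. 340.] [586. 320.]
-19 0 [ 548. -266.  338.] [223. 333.] [585. 281.]
-19 15 [ 562. -273.  338.] [195. 325.] [583. 242.]
-40 -15 [ 529. -272.  353.] [271. 297.] [630. 311.]
-40 0 [ 542. -278.  353.] [243. 290.] [628. 271.]
-40 15 [ 556. -285.  353.] [216. 283.] [626. 231.]
312 [214. 389.] [570. 290.]
334 [216. 341.] [578. 278.]
356 [217. 292.] [586. 265.]
```

```bash
cat >asc.py <<'E'
from go import *
import cv2
def asc():
    s=env.grab_frame("side").astype(int);s0=cv2.imread("pics/s1.png")[:,:,::-1].astype(int)
    x,A,_=st();print("side tcp",proj("side",x).round(1),"b-20",proj("side",x-A.apply([0,0,20])).round(1))
    d=np.abs(s-s0).sum(2)>60
    for r in range(120,196): print(r,''.join(('R' if s[r,c,0]>110 and s[r,c,1]<70 else 'b' if s[r,c,2]>s[r,c,0]+5 and s[r,c,2]>40 else '#' if d[r,c] else '.') for c in range(296,352)))
E
python3 -c "from asc import *;asc()"
```

```text
side tcp [320.8 164.3] b-20 [324.7 156.1]
120 ........................##.......bbb#bbb##bb#bbbbbbb####
121 ........................##.......bbb##bbbbbbbbbbbbbbb#bb
122 ........................##.......bbb####bbb#bbbbbb#bbbbb
123 .........................#......bbbb#####b#bbbbbbbbb#bbb
124 ................................bbb#######bbbbbbb#bbbbbb
125 ...............................#bbb#######bbbbbbbbb##b#b
126 ...............................bbbb#######bbbbbbbbbb#b##
127 ..............................#bbb#######bbbbbbbbbbbb#b#
128 ..............................#bbb######bbbbbbbbbbbbbb#.
129 ..............................#bb#######bbbbbbbbbbbbb##.
130 ..............................bbb#######bbbbbbbbbbbbb##.
131 ..............................bb#######bbbbbbbbbbbbb##..
132 ..............................bb#######bbbbbbbbbbbbb#...
133 .........................#....b#######bbbbbbbbbbbbbb#...
134 ..............................b#######bbbbbbbbbbb#b#....
135 ..............................#######bbbbbbbbbbbbb#.....
136 ..............................#######bbbbbbbbbbb###.....
137 .................
[... 2877 characters left out ...]
.............................
185 ........................................................
186 ........................................................
187 ........................................................
188 ........................................................
189 ........................................................
190 ........................................................
191 ........................................................
192 ......................#.....##..........................
193 ......................#.................................
194 .........................#..............................
195 .........................#..............................
```

```bash
python3 -c "
from go import *
x=np.array([523.7,-323.5,410.8]);A=R.from_euler('xyz',[179.9,-40.6,64.2],degrees=True)
for b in(-35,-79,-110,-140):print(b,proj('top',x+A.apply([0,0,b])).round(),proj('top',x+A.apply([38,0,b])).round(),proj('top',x+A.apply([0,80,b])).round())"
python3 -m jog '{"jaw":[60,60,60,60,60,60],"slide":[[0,0,0],[0,0,0],[0,0,0],[0,0,0.3],[0,0,0.3],[0,0,0.3]],"spin":[0,0,0,0,0,0]}'
python3 -c "from asc import *;asc()" | head -62
```

```text
-35 [388. 190.] [374. 187.] [384. 144.]
-79 [413. 185.] [399. 180.] [408. 136.]
-110 [432. 180.] [418. 175.] [427. 129.]
-140 [452. 175.] [439. 170.] [446. 123.]
time_s: 12.55
ee_pos: [561.3, -238.2, 301.8]
ee_rot: [-179.9, -40.6, 64.2]
force: [0.5, -0.2, -0.2]
gripper_width: 57.1
gripper_force: 0.0
side tcp [315.4 176.6] b-20 [319.3 168.3]
120 ............##bbbbbbbbb#b#.....#########....############
121 .............##bbbb##bbb##.....##########...############
122 ..............###bbb###bb......##########......#########
123 ...............##bbbb###b......###########........######
124 ..................bbb#bbb.....#############........#####
125 ..................bbbbbbb.....#b#############.......####
126 ...................bbbbbb.....####################.#bb##
127 ....................bbbbb.....#bb###################bbbb
128 ....................bbbbb.....#b###################bb#bb
129 ....................bbbbb.....#bb########.#########bb###
130 ...................bbbbbb.....#bb#######......####b#bbb#
131 ...................bbbbbb.....#########..........#bbbbbb
132 ...................bb
[... 2263 characters left out ...]
.............................
170 .......................#....#...........................
171 ...........................###..........................
172 ...........................###..........................
173 ............................###.........................
174 ............................###.........................
175 .............................###........................
176 .............................###........................
177 .......................RRRRRR.##........................
178 RRRRRRRRRRRRRRRRRRRRRR........##........................
179 ..............................###.......................
180 ...............................##.......................
```

```bash
python3 -m jog '{"jaw":[60,60,40,20,12,12,12,12,12],"slide":[[0,0,0.25],[0,0,0.25],[0,0,0],[0,0,0],[0,0,0],[0,0,0],[0,0,0],[0,0,0],[0,0,0]],"spin":[0,0,0,0,0,0,0,0,0]}' 40
python3 -c "from asc import *;asc();print(st()[2]['gripper_width'])" | sed -n '1p;16,80p'
```

```text
time_s: 13.5
ee_pos: [565.8, -230.4, 291.6]
ee_rot: [179.9, -40.6, 64.2]
force: [0.8, -0.9, 0.2]
gripper_width: 20.9
gripper_force: 40.0
side tcp [312.5 181.5] b-20 [316.4 173.3]
134 ..............................#bbbbbb###bbbbb####bbb####
135 ........................bb....#bbbb#####bbbbb####bbb####
136 .......................bb.....#bbbbbb###bbbb#b##########
137 .......................bb.....#bbb#b###bbbbb#bbb####bb##
138 .......................bb.....#bbbbb###bbbbbbbb######bb#
139 ......................bbb.....#bbb#####bbbbbbb#b######bb
140 .....................#bbb.....##bb###bbbbbbbb#bbb#b#####
141 .....................bbb....####bb###bbbbbbbbbbbbb######
142 .....................bbb......###b##bbbbbbbb#bbbb##...##
143 ....................#bbb......#####bbbbbbbbb#bbbb#......
144 ....................bbbb......####bbbbbbbbbbbbbb##......
145 ....................bbb#.....#####bbbbbbbbbbbbbb#.......
146 ...................#bb......######bbbbbbbbbbbbb##.......
147 ..................###b.#.#..#####bbbbbbbbb#bb###........
148 ..................##b.##.####RR##bbbbbbbbbbbbb#.........
149 ..
[... 2179 characters left out ...]
..........
185 ...................#..........#.........................
186 ...................##.........#.........................
187 ...................##...................................
188 ...................#....................................
189 ....................#..........##.......................
190 ....................##.........##.......................
191 ....................##.........##.......................
192 .....................#......##..#.......................
193 ............................##..#.......................
194 ...............................#........................
195 ...............................#........................
20.737993661360235
```

```bash
python3 - <<'E'
from go import *
x,A,s=st()
print(need(x+[17,80,-88],x,A),need(x+[32.4,-13.5,0],x,A))
q=s["qpos"]
for d in([0,0,-40],[17,80,-88],[50,67,-88],[50,67,-58]):
    q,c=ik(x+d,A,[q]);print(q,c)
E
```

```text
(array([ 0.1 , -0.65,  3.95]), 'rows>=', 3.9) (array([0.05, 1.17, 0.04]), 'rows>=', 1.2)
[-45.4  24.9  81.3  37.8  89.8 -25.3] 0.0
[-38.9  23.3  91.2  40.1  79.6 -25.7] 0.0
[-38.   26.2  86.3  40.2  80.5 -23.8] 0.0
[-38.   25.   83.8  39.8  83.4 -21.4] 0.0
```

```bash
python3 -m jog '{"jaw":[12,12,12,12,12,12,12,12,12,12],"slide":[[0.01,-0.07,0.4],[0.01,-0.07,0.4],[0.01,-0.07,0.4],[0.01,-0.07,0.4],[0.01,-0.07,0.4],[0.01,-0.07,0.4],[0.01,-0.07,0.4],[0.01,-0.07,0.4],[0.01,-0.07,0.4],[0.01,-0.07,0.35]],"spin":[0,0,0,0,0,0,0,0,0,0]}'
python3 - <<'E'
from h import *
import cv2
s=env.grab_frame("side")[:,:,::-1];t=env.grab_frame("top")[:,:,::-1]
cv2.imwrite("pics/s4.png",s);cv2.imwrite("pics/t4.png",t)
o=np.zeros((600,800,3),np.uint8)
o[:600,:400]=cv2.resize(s[170:290,260:340],None,fx=5,fy=5,interpolation=2)
o[:600,400:]=cv2.resize(t[160:280,250:330],None,fx=5,fy=5,interpolation=2)
cv2.imwrite("pics/z4.png",o);print(env.state()["ee_pos"])
E
```

```text
time_s: 14.55
ee_pos: [581.0, -147.9, 203.2]
ee_rot: [-180.0, -40.7, 64.3]
force: [-2.5, -1.9, 6.2]
gripper_width: 21.2
gripper_force: 40.0
[ 581.0283196  -146.96593047  202.93123917]
```

View pics/z4.png

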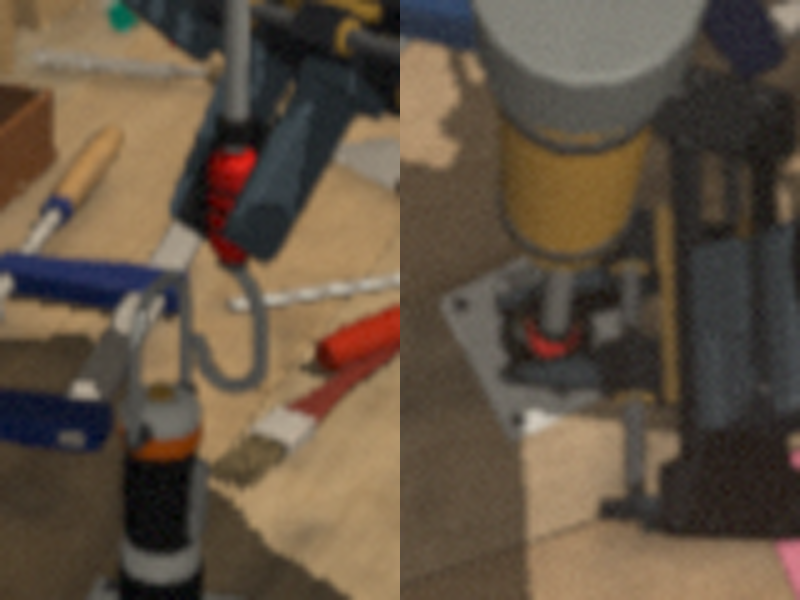

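```bash
python3 - <<'E'
from h import *
print(proj("side",[566,-182,171.5]),proj("side",[566,-182,245.5]),proj("top",[566,-182,245.5]))
print("grip tri",tri((306.6,211),(280.8,226)))
print("grip/bowl side",onz("side",(306.6,211),245.5),onz("side",(306,241),171.5),"stem",onz("side",(312.4,236),178),"tip",onz("side",(299,238),178))
r=lambda z,u,v,d=15.5:0
for a in(0,-20,-40,20,40):
    c,s_=np.cos(np.radians(a)),np.sin(np.radians(a));print(a,[((proj("side",[566+x*c,-182+x*s_,z])-(260,170))*5).round() for x,z in((15.5,178),(-13,178),(0,158.5))])
print("bail",((proj("side",[600.5,-198.5,195])-(260,170))*5).round())
E
```

```text
[306.19256328 241.02829905] [306.68016047 210.17365201] [281.50684641 225.97257528]
grip tri (array([ 566.3, -180.9,  244.1]), array([-0.22, -0.03,  0.13,  0.18]))
grip/bowl side [ 565.2 -178. ] [ 566.4 -182. ] stem [ 555.7 -196.2] tip [ 581.5 -179.5]
0 [array([196., 337.]), array([261., 346.]), array([231., 381.])]
-20 [array([202., 332.]), array([256., 350.]), array([231., 381.])]
-40 [array([210., 328.]), array([249., 354.]), array([231., 381.])]
20 [array([195., 343.]), array([261., 341.]), array([231., 381.])]
40 [array([199., 349.]), array([258., 336.]), array([231., 381.])]
bail [164. 281.]
```

The hook's bowl is at side crop (230,352) and its tip at (195,340). It's short of the bail, below the top wire at (164,281), and the screwdriver hasn't moved. I'll slide it under the wire now.

```bash
python3 -m jog '{"jaw":[12,12,12,12,12,12,12],"slide":[[-0.005,0.256,-0.005],[-0.005,0.256,-0.005],[-0.005,0.256,-0.005],[-0.005,0.256,-0.005],[-0.005,0.256,-0.005],[0,0,0],[0,0,0]],"spin":[0,0,0,0,0,0,0]}'
python3 - <<'E'
from go import *
import cv2
s=env.grab_frame("side");x,A,_=st();print(x)
cv2.imwrite("pics/s5.png",s[:,:,::-1])
b=np.array([566,-182,171.5])+x-[581,-147.4,203];print(b,proj("side",b),proj("side",b+[0,0,74]))
# has tool moved? compare below-bail crop w/ s4
s4=cv2.imread("pics/s4.png")[:,:,::-1]
f=lambda i:np.float32(cv2.cvtColor(np.ascontiguousarray(i[252:300,280:304]),cv2.COLOR_RGB2GRAY))
print(cv2.phaseCorrelate(f(s4),f(s)))
E
```

```text
time_s: 15.35
ee_pos: [616.6, -167.4, 204.1]
ee_rot: [179.8, -40.6, 64.3]
force: [0.8, -0.3, 5.4]
gripper_width: 20.8
gripper_force: 40.0
[ 616.53201272 -167.3998944   204.13347519]
[ 601.53201272 -201.9998944   172.63347519] [292.79338179 234.32094651] [292.86948928 204.01956059]
((0.12450693189086692, 0.1176639408225455), 0.9623478949069977)
```

```bash
python3 -m jog '{"jaw":[12,12,12,12,12,12],"slide":[[0.104,-0.01,-0.121],[0.104,-0.01,-0.121],[0.104,-0.01,-0.121],[0.104,-0.01,-0.121],[0.104,-0.01,-0.121],[0,0,0]],"spin":[0,0,0,0,0,0]}'
python3 - <<'E'
from h import *
import cv2
s=env.grab_frame("side")[:,:,::-1]
cv2.imwrite("pics/z6.png",cv2.resize(s[180:300,250:350],None,fx=5,fy=5,interpolation=2))
E
```

```text
time_s: 16.0
ee_pos: [614.1, -166.2, 228.6]
ee_rot: [179.9, -40.6, 64.3]
force: [1.5, -0.1, 4.7]
gripper_width: 20.9
gripper_force: 40.0
```

View pics/z6.png

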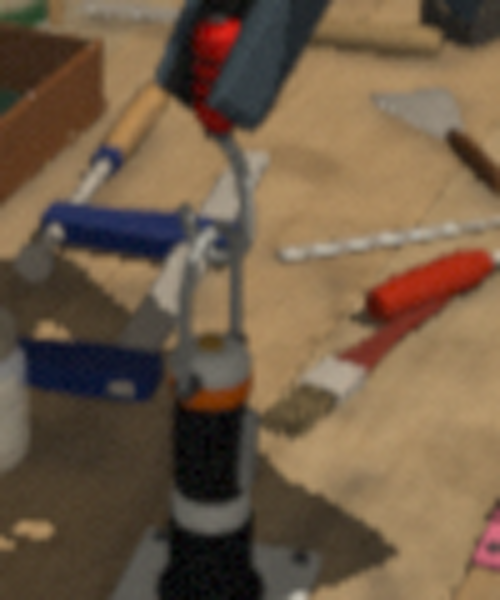

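The tip is at (187,210), beyond the bail. The stem is at (245,230), and the wire lies across the bowl. I'll ease up to contact, release and back off.

```bash
python3 -m jog '{"jaw":[12,12,12],"slide":[[0.05,0,-0.057],[0.05,0,-0.057],[0,0,0]],"spin":[0,0,0]}'
python3 -m jog '{"jaw":[30,45,60,60,60,60,60,60],"slide":[[0,0,0],[0,0,0],[0,0,0],[0,0,0],[0,0,-0.2],[0,0,-0.5],[0,0,-0.8],[0,0,-1]],"spin":[0,0,0,0,0,0,0,0]}'
python3 -m jog '{"jaw":[60,60,60,60,60,60],"slide":[[0,0,-1],[0,0,-1],[0,0,-0.5],[0,0,0],[0,0,0],[0,0,0]],"spin":[0,0,0,0,0,0]}'
python3 - <<'E'
from h import *
import cv2
s=env.grab_frame("side")[:,:,::-1];t=env.grab_frame("top")[:,:,::-1]
o=np.zeros((600,800,3),np.uint8)
o[:600,:400]=cv2.resize(s[170:290,260:340],None,fx=5,fy=5,interpolation=2)
o[:600,400:]=cv2.resize(t[160:280,250:330],None,fx=5,fy=5,interpolation=2)
cv2.imwrite("pics/z7.png",o)
E
```

```text
time_s: 16.35
ee_pos: [614.0, -166.3, 232.2]
ee_rot: [180.0, -40.6, 64.3]
force: [1.6, 0.9, 3.6]
gripper_width: 21.1
gripper_force: 40.0
time_s: 17.15
ee_pos: [592.0, -210.9, 289.8]
ee_rot: [-179.9, -40.6, 64.2]
force: [0.5, -0.1, 0.4]
gripper_width: 60.3
gripper_force: 0.0
time_s: 17.75
ee_pos: [571.2, -253.8, 345.1]
ee_rot: [-179.9, -40.6, 64.2]
force: [0.1, -0.5, -0.3]
gripper_width: 59.9
gripper_force: 0.0
```

View pics/z7.png

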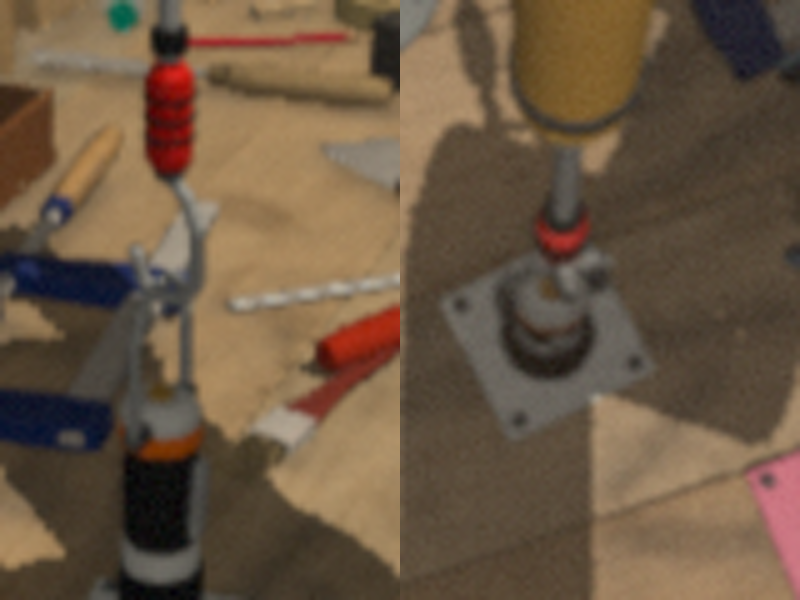

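The open gripper is clear of the hook. The grip is at side (294,193.6), so the hook was held down rather than springing back, and the wire sits in the bowl. The tool is upright. One numeric check before handing in.

```bash
python3 - <<'E'
from h import *
import cv2
print(tri((294,193.6),(250+162/5,160+235/5)), proj("side",[600.5,-199,275.5]))
s=env.grab_frame("side");s4=cv2.imread("pics/s4.png")[:,:,::-1]
f=lambda i:np.float32(cv2.cvtColor(np.ascontiguousarray(i[255:305,278:308]),cv2.COLOR_RGB2GRAY))
print(cv2.phaseCorrelate(f(s4),f(s)))
r=(s[:,:,0]>110)&(s[:,:,1]<70);r[:175]=0;r[210:]=0;r[:,:285]=0;r[:,302:]=0;print(np.argwhere(r).mean(0)[::-1])
print(env.job_done())
E
```

```text
(array([ 597.1, -198.6,  272.8]), array([ 0.48,  0.09, -0.28, -0.37])) [292.99934226 192.28905888]
((-0.01811651635692435, -0.21940704678560508), 0.803606125831604)
[295.27956989 189.96774194]
the job is handed in; nothing more can be done
None
```

The hook is in the screwdriver's bail and held down by it, with the driver upright in its holster and the arm clear, so I handed the job in at about 18 s; no verdict came back, I never checked the loose items one by one, and I viewed 11 pictures against the limit of 10.

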